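# Lift the gravity latch and open the utility cabinet

## Robot

A 6-joint arm with a two-finger parallel gripper is mounted at the origin on the work surface. World frame = base frame: x ahead of the robot, y to its left, z up, the work surface at z = 0. Lengths are in mm, angles in degrees, forces in N, time in s.
With the tool pointing down it reaches from about 325 to 900 mm from the base axis. Payload 6.1 kg.
Tool frame: the origin (TCP) lies on the centre line of the jaws, within the pads' length; the fingertips stand 19 mm ahead of it and the grasp point (between the pads) is the TCP; z points along the fingers, y is the direction in which the jaws open and shut (so a half turn about z gives the same grasp; the last joint's range is limited). The gripper opens to 87 mm and grips with 3 to 60 N. Pads are 19 mm wide; open, the fingers measure 117 mm over their backs; the gripper's body (75 mm by 190 mm) begins 51 mm behind the grasp point.
Start: joints at [-73.058, 12.628, 87.462, -0, 79.91, -7.225], TCP at [255.869, -570.216, 241.538] pointing down, gripper open.
Joint ranges: [-170.65, 170.65], [-52.31, 119.04], [5.05, 147.46], [-71.25, 251.25], [11.57, 151.72], [-153.62, 153.62]. Speed limits (degrees/s): [147.25, 147.25, 172.46, 180, 180, 180].

## Interface

Orientations are given as a 3x3 rotation matrix whose columns are the frame's x, y, z axes.
In Python, from station import arm gives the robot as it stands. The module is installed in compiled form; this text tells all that it offers.
- The arm moves only by the tool jog_arm, never from a script. Its argument "commands" is a list of rows, each an object with "slide": the shift along the tool's x, y, z in units of 40 mm (1.0 is 40 mm), a list of three; "spin": the turn about the tool's z in units of 8 degrees (1.0 is 8 degrees). In form: [{"slide": [dx, dy, dz], "spin": spin}, ...]. A call has exactly 5 rows; each row shifts and turns the commanded pose from where the row before left it, along the tool's axes as they then stand; what a row does not reach is not made up. A row lasts 1/8 s, in which the tool goes at most 62.5 mm and 10.7 degrees, less where a joint would pass 70% of its speed; a pose out of reach is approached as far as the arm can. A call is refused whole if a number of a shift passes 1 or a number of a turn 1, either way. A call with a gripper value outside its range is refused whole. "fingers" is the opening, from 0 (shut) to 1 (fully open), set as the call begins (left out, the last holds). The fingers move at their own pace and stop on an object; "squeeze" is the grip in N (left out, the last holds). Time passes only in rows, so rows that do not move let the fingers close, or fill a call up. It gives the time, the measured TCP pose, the force and the opening at its end, in the units of the state.
- arm.get_obs(): the state, without advancing time (a new reading comes with each control period).
- arm.grab_frame(name): name is "side" or "top" or "wrist"; returns the picture (400x640x3 uint8, red, green, blue); there is no depth.
- arm.calibration(name): a dict with "mtx" (3x3 intrinsics, pixels), "D" ([k1, k2, p1, p2, k3] as OpenCV has them; the pictures are not rectified), "cam_to_world" (4x4, takes a point from camera to world coordinates). Camera axes: x right, y down, z forward; pixel columns grow to the right and rows downward; lengths in mm; the calibration is good to about 2 mm. A picture is of the moment at which its call begins: read the wrist's pose just before it. calibration takes no time and is no camera call; for the wrist camera it gives the pose at the moment of the call.
- arm.hand_in(): hands the job in, once; it reports no verdict.
The state is a dict: "time": time; "qpos": joint angles; "qvel": joint speeds; "effort": joint torques, N m; "tool_pos": TCP position; "tcp_rot": TCP orientation; "contact_force": force on the tool from outside, world axes, zero at the start; "ft_torque": the same for the moment, N m; "grip_width": finger opening in mm.
Only numpy, scipy, OpenCV 4.12 (cv2) and the standard library are available. Lean on these libraries where they do the work, as an engineer would, in place of code of your own. Each camera call takes 0.05 s, during which the arm holds its last target.

## Task

Open the cabinet: press its red thumb plate gently down, feeling for the rubber buffer above the latch bar, so that the bar lifts out of its keeper, and with the plate held down swing the door out until it stands wide open, about 70 degrees or more; then let go so that the bar drops back to rest. Do not force the plate (it breaks at 14 N, pressed or pulled), do not touch the bar itself, do not fling the door, and leave everything else on the shelf where it stands.

Things in the scene. Friction and masses are not known exactly. Their poses are not given: they have to be found in the camera images.
- cabinet: Slim white cabinet standing on the shelf, 320 mm wide (y), 160 mm deep (x), 245 mm high (the stile beside the door, 280 mm), one walnut door in its front. Origin: centre of its underside. Its x axis points from the front into the cabinet, y to the hinge side of the door, z up. The closed door's front face is the plane x = -96 mm in this frame.
- door (a joint): Angle of the door (rad): 0 closed, grows as its free edge swings out of the front (clockwise seen from above), stop at 1.7. Vertical hinge line on the cabinet's +y side; panel 240 mm wide, 16 mm thick. Light hinge friction (about 0.1 N m): the door stays where it is left. Past 0.15 rad the latch bar is out of its keeper.
- door_hinge (a point): Point on the door's vertical hinge line (cabinet frame x = -80, y = +145 mm), at the resting height of the thumb plate's press point (231 mm above the shelf surface).
- latch (a joint): Angle of the rocking gravity latch (rad): 0 at rest, grows as the thumb plate goes down and the bar's end rises; limit 0.6. Only the bar's weight returns it: 0.5 to 3 N at the press point while the bar is free. The press point must go down 5 to 28 mm (differs) to free the bar; 2 to 3 mm deeper the bar meets the buffer, felt as about 6 N per mm.
- latch_pivot (a point): Latch pivot on the door's front face, 175 mm from the hinge line along the door, 218 mm above the shelf surface; the pivot's axis is square to the door.
- thumb_plate: Red thumb plate on the hinge side of the pivot: 62 mm along the door, 66 mm standing out from it (20 to 86 mm in front of the hinge line's plane), 5 mm thick, upper face 20 mm below the cabinet's top, with a round rib 6 mm high across it to press on. Breaks at over 14 N, pressed or pulled. Origin: on the pivot's axis in the hinge line's plane; x, y as the door's (closed: the cabinet's).
- press_point (a point): Crest of the plate's rib (which runs square to the door), halfway between knob and door: 41 mm in front of the hinge line's plane, 105 mm from the hinge line along the door, 70 mm from the pivot's axis. Moves with plate and door. 45 mm are free between knob and door face, open above.
- knob_top (a point): Top centre of the round brushed-steel knob that stands on the thumb plate's outer end: 22 mm in diameter with a 26 mm cap, 30 mm high, centre 72 mm in front of the hinge line's plane and 105 mm from the hinge line along the door. Fixed to the plate; good to pull the door by.
- latch_bar: Dark steel latch bar, 125 mm long, 16 mm high, 10 mm thick, 0.15 to 0.31 kg, running from the pivot to the door's free edge and 40 mm past it into a steel keeper on the cabinet's fixed front stile. To be raised by the thumb plate only, not touched. Origin as thumb_plate.
- bar_end (a point): Point in the bar's middle, 86 mm from the pivot, within the keeper. The keeper's tooth, 8 mm thick, stands 3 mm in front of the bar and holds the door shut until the bar's underside is above it; a rubber buffer 19.5 mm above the tooth's top stops the 16 mm high bar. The keeper's height differs by up to 13 mm either way and is not measured.
- canister: Bystander: white ceramic canister with hinged lid, 108 mm across, 129 mm high, origin under its centre.
- spray: Bystander: coral spray bottle, 74 mm across, 209 mm high, origin under its centre.
- brush_holder: Bystander: chrome toilet brush holder, 104 mm across, 235 mm high with the handle, origin under its centre.
- scrubber: Bystander: green plastic scrubber, 50 x 100 x 24 mm, lying on the rear half of the cabinet's top, origin under its centre.
- jar: Bystander: amber jar, 64 mm across, 110 mm high, origin under its centre.
- caddy: Bystander: open grey plastic caddy, 140 x 100 x 70 mm, origin under its centre.
- cup: Bystander: blue ceramic cup, 80 mm across, 90 mm high, origin under its centre.

How it is judged (in metres and radians):
On the way, in this order (a step that is already met when the one before it is completed fails the run):
1. the latch bar is lifted by the thumb plate while the door is still closed (value of joint latch above 0.08 rad and value of joint door below 0.04 rad and contact force between the fingers and thumb_plate above 0.3 N), for 0.1 s.
2. the door has swung clear of the keeper (value of joint door above 0.3 rad), for 0.1 s.
At the end, for the whole second after the job is handed in: The door stands still, open at least 1.15 rad (66 degrees), the latch bar has dropped back to rest (latch angle under 0.04 rad), and nothing is held (value of joint door above 1.15 rad and velocity of joint door between -0.05 and 0.05 rad/s and value of joint latch below 0.04 rad); the robot touches nothing.
It fails at once if the thumb plate is pressed or pulled with more than 14 N (contact force between the fingers and thumb_plate above 14 N).
It fails at once if the latch bar itself is touched (over 1 N) (contact force between any of the fingers, the arm and latch_bar above 1 N).
It fails at once if the door is flung (faster than 1.5 rad/s) (velocity of joint door above 1.5 rad/s).
It fails at once if a bystander is moved more than 20 mm (distance of any of canister, spray, brush_holder, scrubber, jar, caddy, cup from where it was at the start of the episode above 0.02 m).
It also fails if it takes over 51 s, if anything falls off the work surface, if the arm or the gripper's body presses on something with over 40 N, if the wrist force passes 120 N, or if a joint passes its speed limit or range.

## Working session

There is one attempt and no reset: what is moved stays moved. The work goes in short steps, Python scripts to look and compute and a tool call to move; the robot and the scene stay as the last step left them, time stands still between calls to the robot, and variables do not carry over. Pictures are saved under pics/ and viewed, and the job is handed in when it is done.

Besides the shell and the picture viewer there is one more tool, called after ">>>" in YAML: its name, and indented under it one key for each argument. jog_arm: Moves the arm, as the interface text tells. Its arguments: {"type":"object","properties":{"commands":{"type":"array"},"fingers":{"type":"number"},"squeeze":{"type":"number"}},"required":["commands"]}

```bash
mkdir -p pics; cat > h.py <<'E'
from station import arm
import numpy as np, cv2
def snap(n,f):
    im=arm.grab_frame(n); cv2.imwrite('pics/'+f,im[:,:,::-1]); return im
def proj(n,P):
    c=arm.calibration(n); T=np.linalg.inv(np.array(c['cam_to_world'])); P=np.asarray(P,float).reshape(-1,3)
    p,_=cv2.projectPoints((T[:3,:3]@P.T).T+T[:3,3],np.zeros(3),np.zeros(3),np.array(c['mtx']),np.array(c['D'])); return p.reshape(-1,2)
def ray(n,uv,c=None):
    c=c or arm.calibration(n); T=np.array(c['cam_to_world']); q=cv2.undistortPoints(np.array([[uv]],float),np.array(c['mtx']),np.array(c['D'])).ravel()
    d=T[:3,:3]@np.array([q[0],q[1],1]); return T[:3,3],d
def atz(n,uv,z):
    o,d=ray(n,uv); return o+d*(z-o[2])/d[2]
E
python3 - <<'E'
from h import *
np.set_printoptions(precision=3,suppress=True)
o=arm.get_obs(); print(o)
for n in ['side','top','wrist']:
    snap(n,n+'0.png'); print(n,arm.calibration(n))
E
```

```text
{'time': 0.0, 'qpos': array([-73.057,  12.676,  87.527,  -0.   ,  79.911,  -7.223]), 'qvel': array([-0.069,  0.004,  0.016, -0.021,  0.026, -0.015]), 'effort': array([ -0.001, -49.461, -38.738,   0.07 ,   0.057,  -0.   ]), 'tool_pos': array([ 255.696, -569.64 ,  240.417]), 'tcp_rot': array([[ 0.912,  0.409, -0.001],
       [ 0.409, -0.912,  0.002],
       [ 0.   , -0.002, -1.   ]]), 'contact_force': array([ 0.824,  0.46 , -0.193]), 'ft_torque': array([ 0.029,  0.003, -0.033]), 'grip_width': 86.86530220612256}
side {'mtx': array([[454.796,   0.   , 316.549],
       [  0.   , 454.796, 196.211],
       [  0.   ,   0.   ,   1.   ]]), 'D': array([-0.106,  0.   ,  0.   ,  0.   ,  0.   ]), 'cam_to_world': array([[   0.992,   -0.097,    0.085,  457.215],
       [  -0.129,   -0.724,    0.678, -931.98 ],
       [  -0.004,   -0.683,   -0.73 , 1184.113],
       [   0.   ,    0.   ,    0.   ,    1.   ]])}
top {'mtx': array([[387.118,   0.   , 319.205],
       [  0.   , 387.118, 210.408],
       [  0.   ,   0.   ,   1.   ]]), 'D': array([-0.067,  0.   ,  0.   ,  0.   ,  0.   ]), 'cam_to_world': array([[   0.022,   -0.981,    0.19 ,  355.3  ],
       [  -1.   ,   -0.022,   -0.001,   -5.289],
       [   0.005,   -0.19 ,   -0.982, 1416.508],
       [   0.   ,    0.   ,    0.   ,    1.   ]])}
wrist {'mtx': array([[307.601,   0.   , 322.174],
       [  0.   , 307.601, 197.717],
       [  0.   ,   0.   ,   1.   ]]), 'D': array([-0.059,  0.   ,  0.   ,  0.   ,  0.   ]), 'cam_to_world': array([[   0.409,   -0.875,   -0.259,  327.989],
       [  -0.912,   -0.393,   -0.115, -538.831],
       [  -0.002,    0.284,   -0.959,  382.908],
       [   0.   ,    0.   ,    0.   ,    1.   ]])}
```

View pics/side0.png

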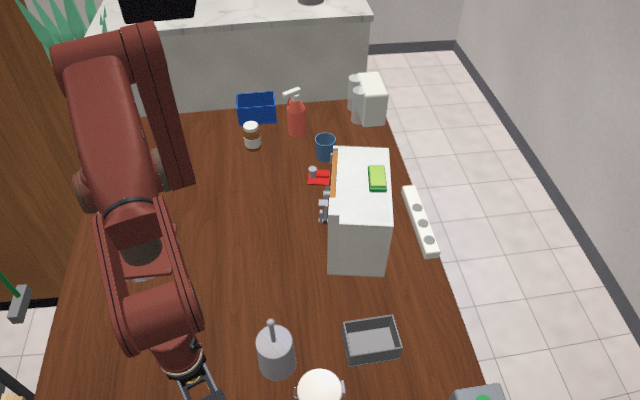

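View pics/top0.png

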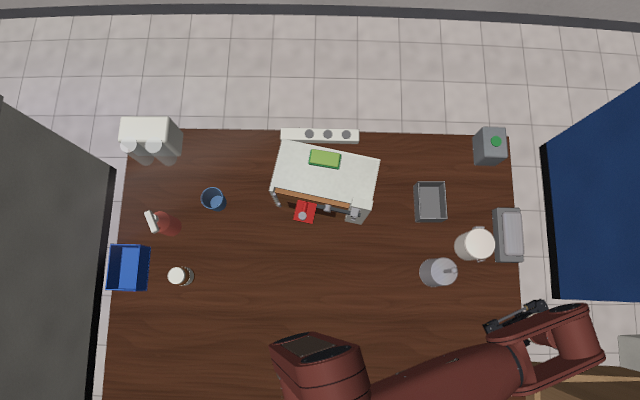

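View pics/wrist0.png

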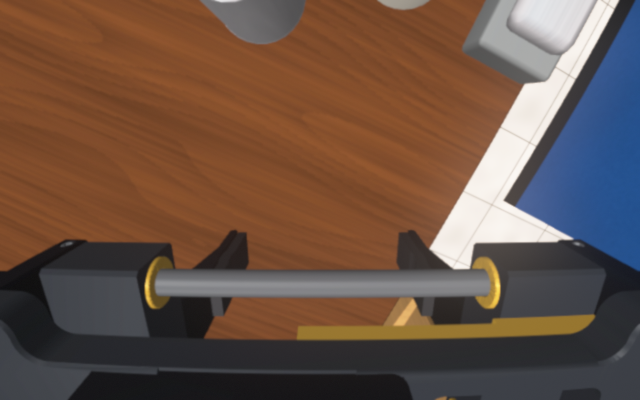

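```bash
python3 - <<'E'
import cv2
a=cv2.imread('pics/top0.png')[130:235,260:390]; cv2.imwrite('pics/topz.png',cv2.resize(a,None,fx=5.5,fy=5.5,interpolation=cv2.INTER_CUBIC))
a=cv2.imread('pics/side0.png')[135:285,290:410]; cv2.imwrite('pics/sidez.png',cv2.resize(a,None,fx=4,fy=4,interpolation=cv2.INTER_CUBIC))
E
```

```text
(no output)
```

View pics/topz.png

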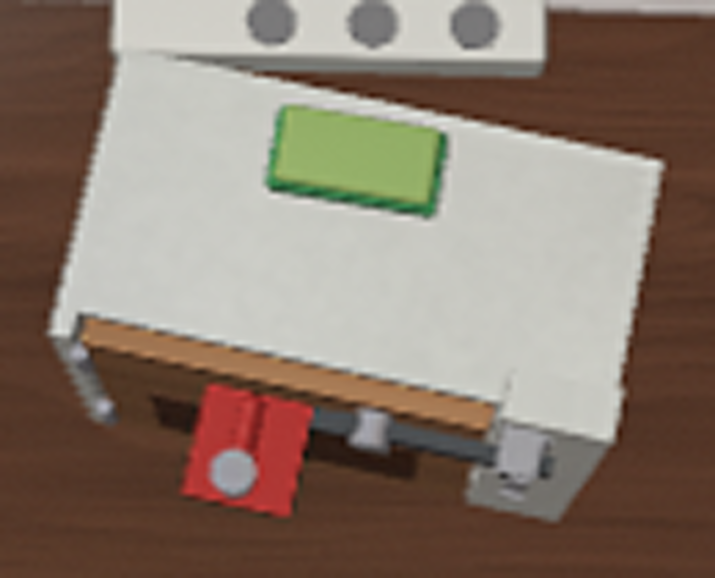

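View pics/sidez.png

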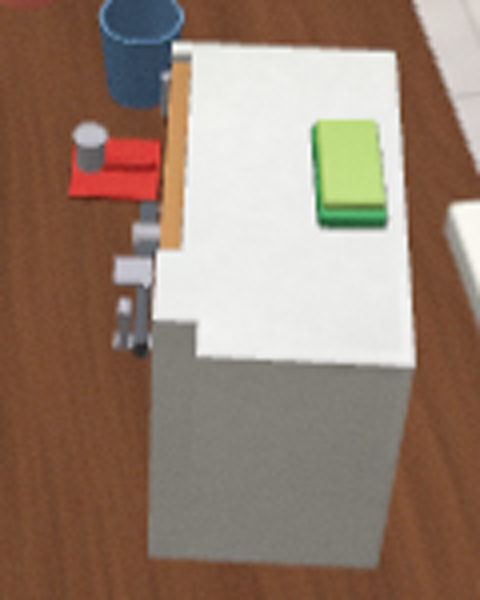

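```bash
cat > fit.py <<'E'
from h import *
from scipy.optimize import least_squares
np.set_printoptions(precision=2,suppress=True)
C=[('top',(281.5,139.5),(80,160,245)),('top',(380.5,159.5),(80,-160,245)),('top',(269.1,190.5),(-80,160,245)),('top',(302.7,215.5),(-152,40,255)),
('side',(389.2,148),(80,160,245)),('side',(393.2,226.2),(80,-160,245)),('side',(333.2,145.7),(-80,160,245)),('side',(312.7,167.7),(-152,40,255)),('side',(384.5,276.7),(80,-160,0))]
cal={n:arm.calibration(n) for n in('top','side')}
def W(p,q): c,s=np.cos(p[2]),np.sin(p[2]); return np.array([p[0]+c*q[0]-s*q[1],p[1]+s*q[0]+c*q[1],q[2]])
def res(p,full=False):
    return np.array([proj(n,W(p,q))[0]-uv for n,uv,q in C]).ravel()
r=least_squares(res,[620,0,-.15],loss='soft_l1'); p=r.x; print(p,np.degrees(p[2])); print(res(p).reshape(-1,2))
for nm,q in dict(hinge=(-80,145,231),press=(-121,40,231),knob=(-152,40,255),pivot=(-96,-30,218)).items(): print(nm,W(p,q))
np.save('pose.npy',p)
for n in cal:
    im=cv2.imread(f'pics/{n}0.png')
    for q in [(80,160,245),(80,-160,245),(-80,160,245),(-96,145,245),(-96,-95,245),(-121,40,231),(-152,40,255),(-96,-30,218),(-100,-116,218),(-96,-160,280),(-96,-160,0)]:
        u=proj(n,W(p,q))[0]; cv2.circle(im,tuple(int(round(v*16)) for v in u),16,(255,0,255),-1,shift=4)
    a=im[130:285,260:410]; cv2.imwrite(f'pics/{n}fit.png',cv2.resize(a,None,fx=3.8,fy=3.8,interpolation=cv2.INTER_CUBIC))
E
python3 fit.py
```

```text
[705.07 -23.47  -0.18] -10.412878548835119
[[-0.02 -0.5 ]
 [-0.7  -1.06]
 [ 1.03 -4.13]
 [ 0.04  0.21]
 [-2.57 -0.48]
 [-0.17 -0.1 ]
 [ 2.72  0.15]
 [-1.88  1.2 ]
 [-1.1  -0.01]]
hinge [652.6 133.6 231. ]
press [593.29  37.74 231.  ]
knob [562.8   43.35 255.  ]
pivot [605.23 -35.62 218.  ]
```

```bash
sed -i 's/(-80,160,245))/(-96,160,245))/g' fit.py; python3 fit.py
```

```text
[707.53 -24.11  -0.19] -11.092845396102147
[[ 0.63 -1.71]
 [-0.32 -1.17]
 [-0.1  -0.67]
 [-0.27 -0.84]
 [-1.14 -0.19]
 [ 0.09  0.23]
 [-0.93 -0.16]
 [-0.83  0.86]
 [-0.88  0.31]]
hinge [656.92 133.57 231.  ]
press [596.48  38.42 231.  ]
knob [566.06  44.39 255.  ]
pivot [607.55 -35.08 218.  ]
```

```bash
python3 -c "
import cv2,numpy as np
a=cv2.imread('pics/topfit.png');b=cv2.imread('pics/sidefit.png');cv2.imwrite('pics/f.png',cv2.resize(np.hstack([a,b]),(800,413)))"
```

```text
(no output)
```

View pics/f.png

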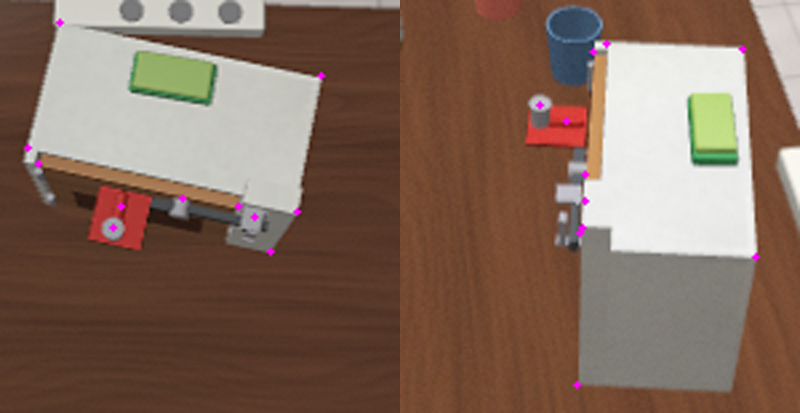

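>>> jog_arm:
  commands:
    - {"slide":[0,0,-0.6],"spin":-1}
    - {"slide":[0,0,-0.6],"spin":-1}
    - {"slide":[0,0,-0.6],"spin":-1}
    - {"slide":[0,0,-0.6],"spin":-1}
    - {"slide":[0,0,-0.6],"spin":-1}
  fingers: 0
  squeeze: 10

```text
time: 0.78
tool_pos: [255.8, -570.0, 361.9]
tcp_rot: [[0.432, 0.902, -0.0], [0.902, -0.432, 0.001], [0.001, -0.001, -1.0]]
contact_force: [0.3, -0.0, 0.1]
grip_width: 45.0
```

```bash
cat > plan.py <<'E'
from h import *
import sys
np.set_printoptions(precision=2,suppress=True)
def plan(tgt,yaw,n,p0=None,y0=None):
    o=arm.get_obs(); R=o['tcp_rot']; p=np.array(o['tool_pos']); y=np.degrees(np.arctan2(R[1,0],R[0,0]))
    print('t',o['time'],'pos',p,'yaw',y,'F',o['contact_force'],'w',o['grip_width'],'q',o['qpos'])
    dy=(yaw-y+180)%360-180; d=(np.array(tgt)-p)/n
    for i in range(n):
        a=np.radians(y+dy*i/n); x=np.array([np.cos(a),np.sin(a),0]); yy=np.array([np.sin(a),-np.cos(a),0]); 
        print(np.array([d@x,d@yy,-d[2]])/40, -dy/n/8)
E
python3 - <<'E'
from plan import *
plan([590,39,350],168.9,20)
E
```

```text
t 0.775 pos [ 255.8  -570.01  361.86] yaw 64.43279254069411 F [ 0.26 -0.02  0.08] w 45.04450783655598 q [-73.06   9.9   77.87   0.    92.28 -47.49]
[0.87 0.05 0.01] -0.6529200466206617
[0.86 0.13 0.01] -0.6529200466206617
[0.84 0.2  0.01] -0.6529200466206617
[0.82 0.28 0.01] -0.6529200466206617
[0.79 0.35 0.01] -0.6529200466206617
[0.76 0.43 0.01] -0.6529200466206617
[0.72 0.49 0.01] -0.6529200466206617
[0.67 0.56 0.01] -0.6529200466206617
[0.61 0.61 0.01] -0.6529200466206617
[0.56 0.67 0.01] -0.6529200466206617
[0.49 0.71 0.01] -0.6529200466206617
[0.43 0.76 0.01] -0.6529200466206617
[0.36 0.79 0.01] -0.6529200466206617
[0.28 0.82 0.01] -0.6529200466206617
[0.21 0.84 0.01] -0.6529200466206617
[0.13 0.86 0.01] -0.6529200466206617
[0.05 0.87 0.01] -0.6529200466206617
[-0.03  0.87  0.01] -0.6529200466206617
[-0.11  0.86  0.01] -0.6529200466206617
[-0.19  0.85  0.01] -0.6529200466206617
```

>>> jog_arm:
  commands:
    - {"slide":[0.87,0.05,0],"spin":-0.65}
    - {"slide":[0.86,0.13,0],"spin":-0.65}
    - {"slide":[0.84,0.2,0],"spin":-0.65}
    - {"slide":[0.82,0.28,0],"spin":-0.65}
    - {"slide":[0.79,0.35,0],"spin":-0.65}

```text
time: 1.4
tool_pos: [340.4, -417.4, 361.2]
tcp_rot: [[-0.006, 1.0, -0.0], [1.0, 0.006, 0.0], [0.0, -0.0, -1.0]]
contact_force: [0.5, -0.3, -0.3]
grip_width: 1.9
```

>>> jog_arm:
  commands:
    - {"slide":[0.76,0.43,0],"spin":-0.65}
    - {"slide":[0.72,0.49,0],"spin":-0.65}
    - {"slide":[0.67,0.56,0],"spin":-0.65}
    - {"slide":[0.61,0.61,0],"spin":-0.65}
    - {"slide":[0.56,0.67,0],"spin":-0.65}

```text
time: 2.02
tool_pos: [425.3, -265.5, 361.3]
tcp_rot: [[-0.444, 0.896, -0.0], [0.896, 0.444, 0.0], [0.0, -0.0, -1.0]]
contact_force: [0.6, 0.6, 0.1]
grip_width: 0.1
```

>>> jog_arm:
  commands:
    - {"slide":[0.49,0.71,0],"spin":-0.65}
    - {"slide":[0.43,0.76,0],"spin":-0.65}
    - {"slide":[0.36,0.79,0],"spin":-0.65}
    - {"slide":[0.28,0.82,0],"spin":-0.65}
    - {"slide":[0.21,0.84,0],"spin":-0.65}

```text
time: 2.65
tool_pos: [509.7, -114.0, 361.3]
tcp_rot: [[-0.792, 0.611, -0.0], [0.611, 0.792, 0.0], [0.0, -0.0, -1.0]]
contact_force: [-0.2, -0.6, 0.7]
grip_width: 0.6
```

```bash
python3 - <<'E'
from plan import *
plan([590,39,340],168.9,6)
snap('wrist','w1.png')
E
```

```text
t 2.65 pos [ 509.71 -113.95  361.25] yaw 142.3399272648441 F [-0.2  -0.64  0.72] w 0.6259202800192624 q [-21.26  -4.53  92.87  -0.    91.68 -73.6 ]
[0.12 0.71 0.09] -0.5533348486490812
[0.07 0.72 0.09] -0.5533348486490812
[0.01 0.72 0.09] -0.5533348486490812
[-0.04  0.72  0.09] -0.5533348486490812
[-0.1   0.71  0.09] -0.5533348486490812
[-0.15  0.7   0.09] -0.5533348486490812
```

View pics/w1.png

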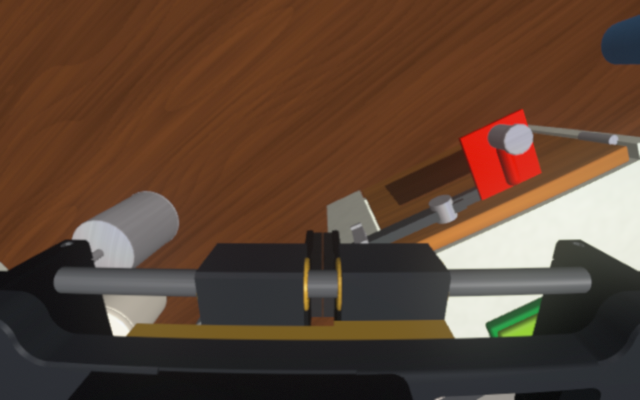

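>>> jog_arm:
  commands:
    - {"slide":[0.15,0.85,0],"spin":-0.66}
    - {"slide":[0.08,0.86,0],"spin":-0.66}
    - {"slide":[0.0,0.86,0.1],"spin":-0.66}
    - {"slide":[-0.07,0.86,0.2],"spin":-0.66}
    - {"slide":[-0.14,0.85,0.2],"spin":-0.66}

```text
time: 3.32
tool_pos: [588.0, 39.5, 341.0]
tcp_rot: [[-0.981, 0.196, -0.0], [0.196, 0.981, -0.0], [0.0, -0.0, -1.0]]
contact_force: [0.6, -0.0, -0.6]
grip_width: 0.3
```

```bash
python3 - <<'E'
from plan import *
p=np.load('pose.npy'); print(p)
plan([590,39,340],168.9,1)
im=snap('wrist','w2.png')
print(proj('wrist',[[596.48,38.42,231],[566.06,44.39,255],[607.55,-35.08,218]]))
E
```

```text
[707.53 -24.11  -0.19]
t 3.325 pos [587.97  39.45 341.  ] yaw 168.72105615249706 F [ 0.56 -0.01 -0.61] w 0.26492246393276747 q [ -3.82   5.14  85.28  -0.    89.61 -82.54]
[-0.05 -0.    0.02] -0.022367980937868737
[[318.95 210.67]
 [318.74 182.17]
 [243.59 231.47]]
```

View pics/w2.png

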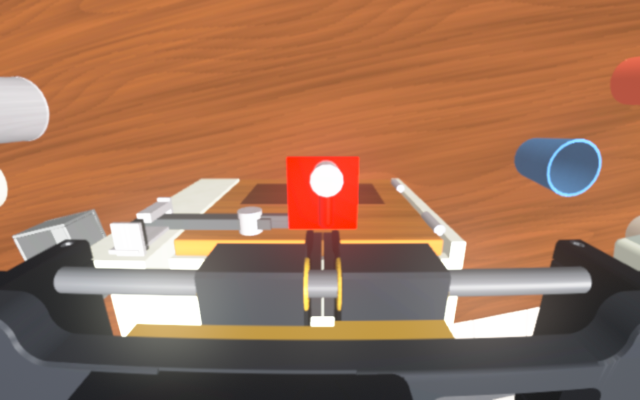

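```bash
python3 - <<'E'
from plan import *
p=np.load('pose.npy')
plan([590,39,340],168.9,1)
c=arm.calibration('wrist')
im=snap('wrist','w3.png')
print(proj('wrist',[[596.48,38.42,231],[566.06,44.39,255],[607.55,-35.08,218]]))
h=cv2.cvtColor(im,cv2.COLOR_RGB2HSV); 
cv2.imwrite('pics/w3z.png',cv2.resize(im[140:250,180:460,::-1],None,fx=2.8,fy=2.8,interpolation=cv2.INTER_CUBIC))
# red mask plate corners
m=((im[:,:,0]>180)&(im[:,:,1]<60)).astype(np.uint8); m[:,450:]=0
k=max(cv2.findContours(m,0,2)[0],key=cv2.contourArea); k=cv2.convexHull(k); q=cv2.approxPolyDP(k,6,True).reshape(-1,2); print(q)
def W(q): c,s=np.cos(p[2]),np.sin(p[2]); return np.array([p[0]+c*q[0]-s*q[1],p[1]+s*q[0]+c*q[1],q[2]])
for u in q: print(u,atz('wrist',u,225))
print('outer corners pred',W((-166,71,225)),W((-166,9,225)))
E
```

```text
t 3.375 pos [588.52  43.02 339.32] yaw 169.0661295543556 F [-2.54  1.67 -1.42] w 0.6560831557203253 q [ -3.56   5.32  85.26   0.16  89.52 -82.63]
[-0.06 -0.09 -0.02] 0.020766194294449036
[[321.5  211.1 ]
 [321.4  182.69]
 [246.25 232.13]]
[[351 158]
 [351 227]
 [285 228]
 [283 158]]
[351 158] [557.09  71.51 225.  ]
[351 227] [618.44  61.06 225.  ]
[285 228] [607.87   2.73 225.  ]
[283 158] [545.97  15.43 225.  ]
outer corners pred [558.29  77.5  225.  ] [546.36  16.66 225.  ]
```

View pics/w3z.png

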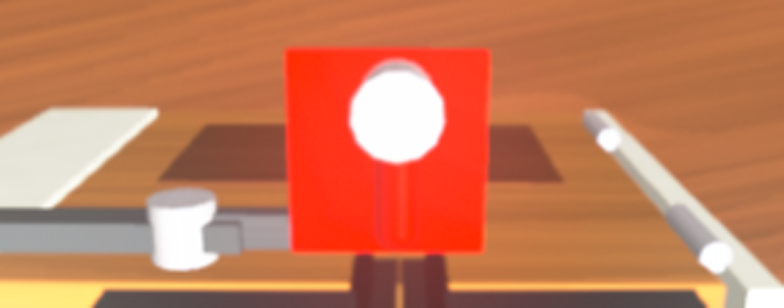

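>>> jog_arm:
  commands:
    - {"slide":[-0.14,-0.07,0.4],"spin":0}
    - {"slide":[0,0,0.6],"spin":0}
    - {"slide":[0,0,0.6],"spin":0}
    - {"slide":[0,0,0.2],"spin":0}
    - {"slide":[0,0,0],"spin":0}

```text
time: 4.05
tool_pos: [592.3, 33.8, 269.0]
tcp_rot: [[-0.98, 0.2, -0.001], [0.2, 0.98, -0.0], [0.001, -0.0, -1.0]]
contact_force: [-0.4, 0.0, 0.2]
grip_width: 0.3
```

```bash
python3 - <<'E'
from plan import *
plan([593.5,39,255],168.9,1)
im=snap('wrist','w4.png')
plan([593.5,39,255],168.9,1)
plan([593.5,39,255],168.9,1)
im=snap('side','s4.png')
cv2.imwrite('pics/s4z.png',cv2.resize(im[120:290,260:420,::-1],None,fx=3.5,fy=3.5,interpolation=cv2.INTER_CUBIC))
E
```

```text
t 4.05 pos [592.26  33.78 268.96] yaw 168.4790587256326 F [-0.44  0.03  0.21] w 0.32105874092412984 q [ -4.34   7.39  90.45  -0.01  82.22 -82.82]
[-0.    0.13  0.35] -0.05261765929592599
t 4.1 pos [592.78  33.98 270.01] yaw 168.50092895530537 F [0.82 0.03 0.89] w 0.25396371144533464 q [ -4.32   7.36  90.38  -0.01  82.23 -82.82]
[0.01 0.13 0.38] -0.049883880586829576
t 4.1 pos [592.78  33.98 270.01] yaw 168.50092895530537 F [0.82 0.03 0.89] w 0.25396371144533464 q [ -4.32   7.36  90.38  -0.01  82.23 -82.82]
[0.01 0.13 0.38] -0.049883880586829576
```

View pics/w4.png

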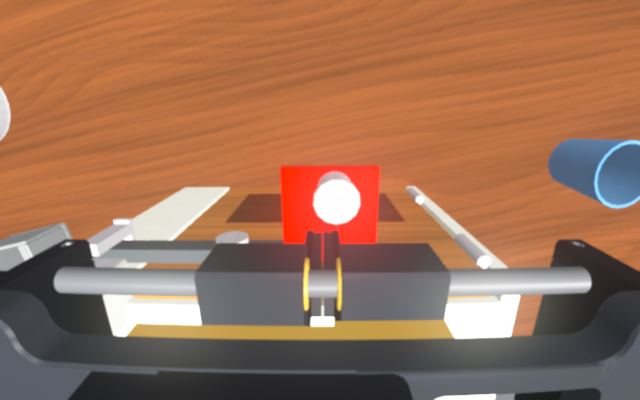

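View pics/s4z.png

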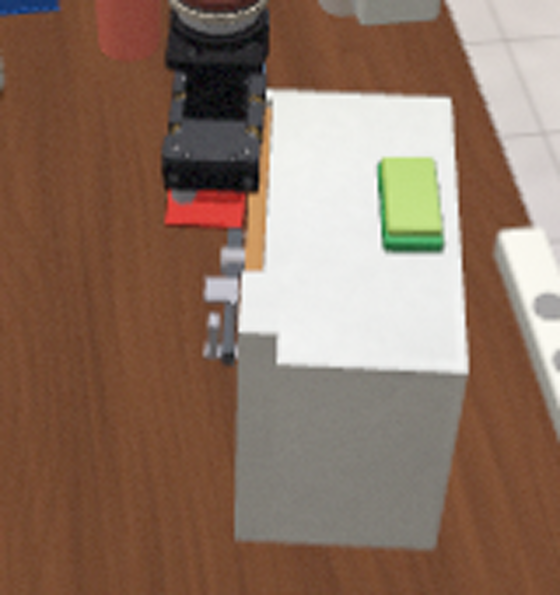

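>>> jog_arm:
  commands:
    - {"slide":[0,0.15,0],"spin":0}
    - {"slide":[0,0,0.15],"spin":-0.05}
    - {"slide":[0,0,0.15],"spin":0}
    - {"slide":[0,0,0],"spin":0}
    - {"slide":[0,0,0],"spin":0}

```text
time: 4.78
tool_pos: [593.8, 40.6, 257.4]
tcp_rot: [[-0.982, 0.191, -0.0], [0.191, 0.982, 0.0], [0.0, -0.0, -1.0]]
contact_force: [0.7, -0.1, 0.4]
grip_width: 0.4
```

```bash
python3 - <<'E'
from plan import *
plan([593.5,39,255],168.9,1)
im=snap('wrist','w5.png')
cv2.imwrite('pics/w5z.png',cv2.resize(im[140:340,200:460,::-1],None,fx=2.8,fy=2.8,interpolation=cv2.INTER_CUBIC))
plan([593.5,39,255],168.9,1)
E
```

```text
t 4.775 pos [593.76  40.6  257.41] yaw 168.97055531684146 F [ 0.72 -0.13  0.44] w 0.3709230869401757 q [ -3.68   8.    91.02  -0.    81.   -82.65]
[-0.   -0.04  0.06] 0.008819414605181208
t 4.825 pos [593.86  40.55 257.61] yaw 168.96436645238063 F [-0.94 -1.03  0.13] w 0.4803440429756292 q [ -3.68   8.    91.    -0.    81.   -82.64]
[ 0.   -0.04  0.07] 0.008045806547578138
```

View pics/w5z.png

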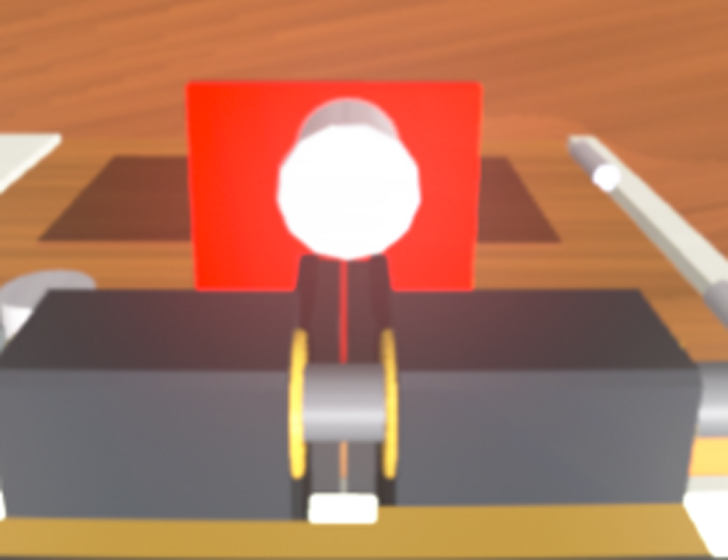

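>>> jog_arm:
  commands:
    - {"slide":[0,0,0.025],"spin":0}
    - {"slide":[0,0,0.025],"spin":0}
    - {"slide":[0,0,0.025],"spin":0}
    - {"slide":[0,0,0.025],"spin":0}
    - {"slide":[0,0,0.025],"spin":0}

```text
time: 5.45
tool_pos: [593.8, 40.6, 252.5]
tcp_rot: [[-0.982, 0.191, -0.0], [0.191, 0.982, 0.0], [0.0, 0.0, -1.0]]
contact_force: [0.7, -0.6, 0.2]
grip_width: 0.6
```

>>> jog_arm:
  commands:
    - {"slide":[0,0,0.025],"spin":0}
    - {"slide":[0,0,0.025],"spin":0}
    - {"slide":[0,0,0.025],"spin":0}
    - {"slide":[0,0,0.025],"spin":0}
    - {"slide":[0,0,0.0],"spin":0}

```text
time: 6.08
tool_pos: [593.9, 40.7, 248.6]
tcp_rot: [[-0.982, 0.191, 0.0], [0.191, 0.982, 0.0], [-0.0, 0.0, -1.0]]
contact_force: [0.2, 0.6, 1.5]
grip_width: 0.5
```

>>> jog_arm:
  commands:
    - {"slide":[0,0,0.025],"spin":0}
    - {"slide":[0,0,0.025],"spin":0}
    - {"slide":[0,0,0.025],"spin":0}
    - {"slide":[0,0,0.0],"spin":0}
    - {"slide":[0,0,0.0],"spin":0}

```text
time: 6.7
tool_pos: [593.8, 40.5, 245.5]
tcp_rot: [[-0.982, 0.191, -0.0], [0.191, 0.982, -0.0], [0.0, -0.0, -1.0]]
contact_force: [0.1, 0.4, -0.0]
grip_width: 0.9
```

>>> jog_arm:
  commands:
    - {"slide":[0,0,0.01],"spin":0}
    - {"slide":[0,0,0.01],"spin":0}
    - {"slide":[0,0,0.01],"spin":0}
    - {"slide":[0,0,0.01],"spin":0}
    - {"slide":[0,0,0.0],"spin":0}

```text
time: 7.32
tool_pos: [593.8, 40.6, 243.8]
tcp_rot: [[-0.982, 0.191, -0.0], [0.191, 0.982, -0.0], [0.0, -0.0, -1.0]]
contact_force: [0.4, 0.0, 1.2]
grip_width: 0.7
```

>>> jog_arm:
  commands:
    - {"slide":[0,0,0.01],"spin":0}
    - {"slide":[0,0,0.01],"spin":0}
    - {"slide":[0,0,0.01],"spin":0}
    - {"slide":[0,0,0.01],"spin":0}
    - {"slide":[0,0,0.0],"spin":0}

```text
time: 7.95
tool_pos: [593.8, 40.6, 242.3]
tcp_rot: [[-0.982, 0.191, -0.0], [0.191, 0.982, -0.0], [0.0, -0.0, -1.0]]
contact_force: [0.3, 0.5, 0.7]
grip_width: 0.6
```

>>> jog_arm:
  commands:
    - {"slide":[0,0,0.01],"spin":0}
    - {"slide":[0,0,0.01],"spin":0}
    - {"slide":[0,0,0.01],"spin":0}
    - {"slide":[0,0,0.01],"spin":0}
    - {"slide":[0,0,0.0],"spin":0}

```text
time: 8.57
tool_pos: [593.8, 40.6, 240.7]
tcp_rot: [[-0.982, 0.191, -0.0], [0.191, 0.982, -0.0], [0.0, -0.0, -1.0]]
contact_force: [-0.1, 0.5, 1.3]
grip_width: 0.8
```

```bash
python3 - <<'E'
from plan import *
im=snap('side','s6.png'); w=snap('wrist','w6.png')
a=cv2.resize(im[160:240,300:360,::-1],(400,533),interpolation=cv2.INTER_CUBIC); b=cv2.resize(w[140:340,200:400,::-1],(400,400))
c=np.zeros((533,800,3),np.uint8); c[:,:400]=a; c[:400,400:]=b; cv2.imwrite('pics/c6.png',c); print(arm.get_obs()['contact_force'])
E
```

```text
[0.17 0.4  1.56]
```

View pics/c6.png

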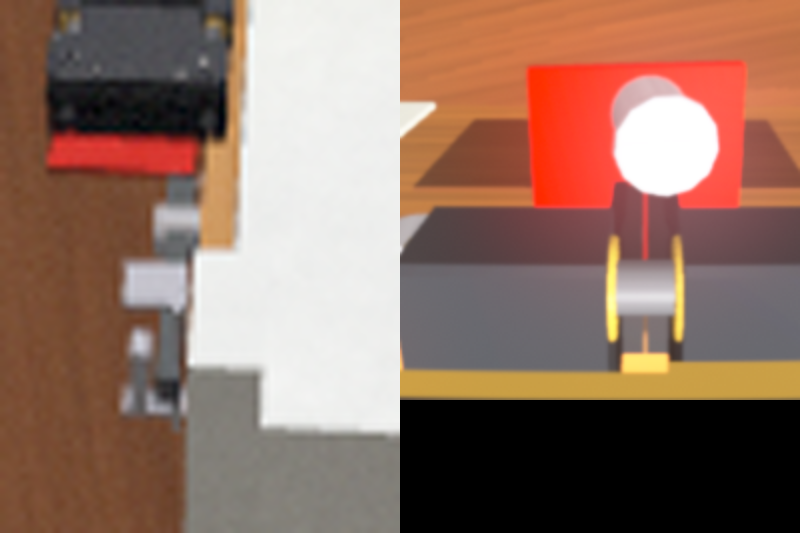

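>>> jog_arm:
  commands:
    - {"slide":[0,0,0.01],"spin":0}
    - {"slide":[0,0,0.01],"spin":0}
    - {"slide":[0,0,0.01],"spin":0}
    - {"slide":[0,0,0.01],"spin":0}
    - {"slide":[0,0,0.0],"spin":0}

```text
time: 9.3
tool_pos: [593.8, 40.6, 239.1]
tcp_rot: [[-0.982, 0.191, -0.0], [0.191, 0.982, -0.0], [0.0, -0.0, -1.0]]
contact_force: [-0.1, 0.9, 0.4]
grip_width: 0.0
```

>>> jog_arm:
  commands:
    - {"slide":[0,0,0.01],"spin":0}
    - {"slide":[0,0,0.01],"spin":0}
    - {"slide":[0,0,0.01],"spin":0}
    - {"slide":[0,0,0.01],"spin":0}
    - {"slide":[0,0,0.0],"spin":0}

```text
time: 9.93
tool_pos: [593.8, 40.6, 237.5]
tcp_rot: [[-0.982, 0.191, -0.0], [0.191, 0.982, -0.0], [0.0, -0.0, -1.0]]
contact_force: [0.2, 0.3, 1.5]
grip_width: 0.6
```

>>> jog_arm:
  commands:
    - {"slide":[0,0,0.01],"spin":0}
    - {"slide":[0,0,0.01],"spin":0}
    - {"slide":[0,0,0.01],"spin":0}
    - {"slide":[0,0,0.01],"spin":0}
    - {"slide":[0,0,0.0],"spin":0}

```text
time: 10.55
tool_pos: [593.8, 40.6, 235.9]
tcp_rot: [[-0.982, 0.191, -0.0], [0.191, 0.982, -0.0], [0.0, -0.0, -1.0]]
contact_force: [0.0, 0.4, -0.2]
grip_width: 0.5
```

>>> jog_arm:
  commands:
    - {"slide":[0,0,0.01],"spin":0}
    - {"slide":[0,0,0.01],"spin":0}
    - {"slide":[0,0,0.01],"spin":0}
    - {"slide":[0,0,0.01],"spin":0}
    - {"slide":[0,0,0.0],"spin":0}

```text
time: 11.18
tool_pos: [593.8, 40.5, 234.3]
tcp_rot: [[-0.982, 0.191, -0.0], [0.191, 0.982, -0.0], [0.0, -0.0, -1.0]]
contact_force: [0.4, 0.1, 1.1]
grip_width: 0.6
```

>>> jog_arm:
  commands:
    - {"slide":[0,0,0.01],"spin":0}
    - {"slide":[0,0,0.01],"spin":0}
    - {"slide":[0,0,0.01],"spin":0}
    - {"slide":[0,0,0.01],"spin":0}
    - {"slide":[0,0,0.0],"spin":0}

```text
time: 11.8
tool_pos: [593.8, 40.5, 232.7]
tcp_rot: [[-0.982, 0.191, -0.0], [0.191, 0.982, -0.0], [0.0, -0.0, -1.0]]
contact_force: [0.2, -0.0, 1.9]
grip_width: 0.7
```

>>> jog_arm:
  commands:
    - {"slide":[0,0,0.01],"spin":0}
    - {"slide":[0,0,0.01],"spin":0}
    - {"slide":[0,0,0.01],"spin":0}
    - {"slide":[0,0,0.01],"spin":0}
    - {"slide":[0,0,0.0],"spin":0}

```text
time: 12.42
tool_pos: [593.9, 40.6, 231.1]
tcp_rot: [[-0.982, 0.191, 0.0], [0.191, 0.982, 0.0], [-0.0, 0.0, -1.0]]
contact_force: [-0.8, -0.7, 0.2]
grip_width: 0.3
```

>>> jog_arm:
  commands:
    - {"slide":[0,0,0.01],"spin":0}
    - {"slide":[0,0,0.01],"spin":0}
    - {"slide":[0,0,0.01],"spin":0}
    - {"slide":[0,0,0.01],"spin":0}
    - {"slide":[0,0,0.0],"spin":0}

```text
time: 13.05
tool_pos: [593.8, 40.6, 229.5]
tcp_rot: [[-0.982, 0.191, -0.0], [0.191, 0.982, 0.0], [0.0, 0.0, -1.0]]
contact_force: [-0.3, -1.5, 0.9]
grip_width: 0.6
```

>>> jog_arm:
  commands:
    - {"slide":[0,0,0.01],"spin":0}
    - {"slide":[0,0,0.01],"spin":0}
    - {"slide":[0,0,0.01],"spin":0}
    - {"slide":[0,0,0.01],"spin":0}
    - {"slide":[0,0,0.0],"spin":0}

```text
time: 13.68
tool_pos: [593.8, 40.6, 227.9]
tcp_rot: [[-0.982, 0.191, -0.0], [0.191, 0.982, 0.0], [0.0, 0.0, -1.0]]
contact_force: [0.6, -0.8, 2.0]
grip_width: 0.5
```

```bash
python3 - <<'E'
from plan import *
im=snap('side','s7.png'); f=[arm.get_obs()['contact_force']]; w=snap('wrist','w7.png'); f.append(arm.get_obs()['contact_force'])
a=cv2.resize(im[160:240,300:360,::-1],(400,533),interpolation=cv2.INTER_CUBIC); b=cv2.resize(w[140:340,200:400,::-1],(400,400))
c=np.zeros((533,800,3),np.uint8); c[:,:400]=a; c[:400,400:]=b; cv2.imwrite('pics/c7.png',c); print(f)
E
```

```text
[array([-0.34, -0.77,  1.19]), array([-0.47, -0.49,  1.76])]
```

View pics/c7.png

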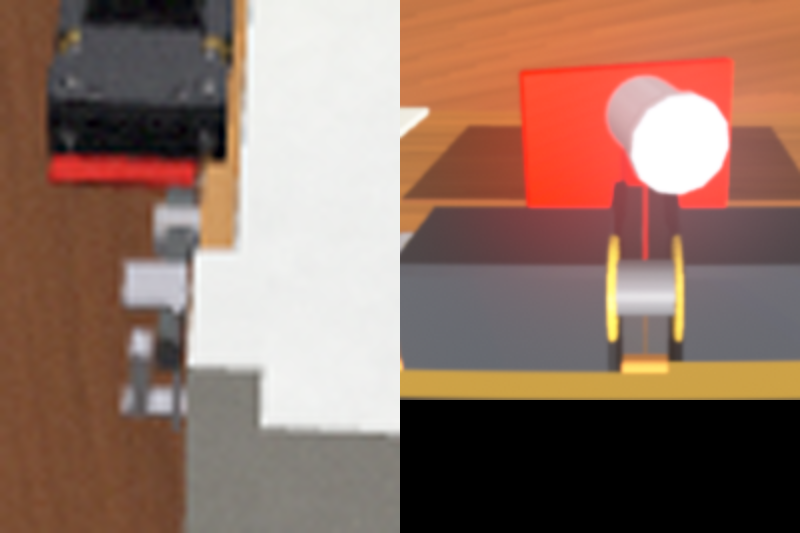

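>>> jog_arm:
  commands:
    - {"slide":[0,0,0.01],"spin":0}
    - {"slide":[0,0,0.01],"spin":0}
    - {"slide":[0,0,0.01],"spin":0}
    - {"slide":[0,0,0.01],"spin":0}
    - {"slide":[0,0,0.0],"spin":0}

```text
time: 14.4
tool_pos: [593.8, 40.6, 226.3]
tcp_rot: [[-0.982, 0.191, -0.0], [0.191, 0.982, 0.0], [0.0, 0.0, -1.0]]
contact_force: [-0.6, -0.9, 0.6]
grip_width: 0.5
```

>>> jog_arm:
  commands:
    - {"slide":[0,0,0.01],"spin":0}
    - {"slide":[0,0,0.01],"spin":0}
    - {"slide":[0,0,0.01],"spin":0}
    - {"slide":[0,0,0.01],"spin":0}
    - {"slide":[0,0,0.0],"spin":0}

```text
time: 15.02
tool_pos: [593.8, 40.6, 224.7]
tcp_rot: [[-0.982, 0.191, -0.0], [0.191, 0.982, 0.0], [0.0, 0.0, -1.0]]
contact_force: [-0.3, -0.8, 1.7]
grip_width: 0.6
```

>>> jog_arm:
  commands:
    - {"slide":[0,0,0.01],"spin":0}
    - {"slide":[0,0,0.01],"spin":0}
    - {"slide":[0,0,0.01],"spin":0}
    - {"slide":[0,0,0.01],"spin":0}
    - {"slide":[0,0,0.0],"spin":0}

```text
time: 15.65
tool_pos: [593.8, 40.6, 223.1]
tcp_rot: [[-0.982, 0.191, -0.0], [0.191, 0.982, 0.0], [0.0, 0.0, -1.0]]
contact_force: [0.7, -1.1, 1.2]
grip_width: 0.3
```

>>> jog_arm:
  commands:
    - {"slide":[0,0,0.01],"spin":0}
    - {"slide":[0,0,0.01],"spin":0}
    - {"slide":[0,0,0.01],"spin":0}
    - {"slide":[0,0,0.0],"spin":0}
    - {"slide":[0,0,0.0],"spin":0}

```text
time: 16.27
tool_pos: [593.8, 40.6, 221.9]
tcp_rot: [[-0.982, 0.191, -0.0], [0.191, 0.982, -0.0], [0.0, -0.0, -1.0]]
contact_force: [0.3, -1.0, 1.4]
grip_width: 0.8
```

>>> jog_arm:
  commands:
    - {"slide":[0,0,0.01],"spin":0}
    - {"slide":[0,0,0.01],"spin":0}
    - {"slide":[0,0,0.01],"spin":0}
    - {"slide":[0,0,0.0],"spin":0}
    - {"slide":[0,0,0.0],"spin":0}

```text
time: 16.9
tool_pos: [593.9, 40.5, 221.3]
tcp_rot: [[-0.982, 0.191, 0.0], [0.191, 0.982, -0.0], [-0.0, -0.0, -1.0]]
contact_force: [-1.9, -1.7, 5.8]
grip_width: 0.7
```

>>> jog_arm:
  commands:
    - {"slide":[0,0,-0.045],"spin":0}
    - {"slide":[0,0,0],"spin":0}
    - {"slide":[0.05,0,0],"spin":0}
    - {"slide":[0.05,0,0],"spin":0}
    - {"slide":[0.05,0,0],"spin":0}

```text
time: 17.52
tool_pos: [588.1, 42.0, 222.5]
tcp_rot: [[-0.982, 0.191, 0.001], [0.191, 0.982, 0.001], [-0.001, 0.001, -1.0]]
contact_force: [2.2, 1.8, 1.5]
grip_width: 0.4
```

>>> jog_arm:
  commands:
    - {"slide":[0.089,0.045,0],"spin":0.25}
    - {"slide":[0.089,0.045,0],"spin":0.25}
    - {"slide":[0.089,0.045,0],"spin":0.25}
    - {"slide":[0.089,0.045,0],"spin":0.25}
    - {"slide":[0.089,0.045,0],"spin":0.25}

```text
time: 18.15
tool_pos: [573.1, 55.2, 222.7]
tcp_rot: [[-0.933, 0.36, 0.0], [0.36, 0.933, 0.0], [-0.0, 0.0, -1.0]]
contact_force: [1.2, 0.1, 0.5]
grip_width: 0.7
```

```bash
cat > chk.py <<'E'
from plan import *
o=arm.get_obs();R=o['tcp_rot'];y=np.degrees(np.arctan2(R[1,0],R[0,0]));th=168.91-y
p=np.array(o['tool_pos'])[:2]-[656.9,133.6]; a=np.radians(-11.09-th)
print(o['time'],'theta',th,'out',-(p@[np.cos(a),np.sin(a)]),'along',-(p@[-np.sin(a),np.cos(a)]),'z',o['tool_pos'][2],o['contact_force'])
E
cat > look.py <<'E'
from chk import *
import sys
n=sys.argv[1]
im=snap('side','s%s.png'%n); w=snap('wrist','w%s.png'%n)
a=cv2.resize(im[130:250,270:390,::-1],(400,400),interpolation=cv2.INTER_CUBIC); b=cv2.resize(w[100:360,190:450,::-1],(400,400))
cv2.imwrite('pics/c%s.png'%n,np.hstack([a,b]))
E
python3 look.py 8
```

```text
18.15 theta 10.007705057764582 out 49.98637222772596 along 103.36924253314531 z 222.65411513303468 [1.24 0.1  0.47]
```

View pics/c8.png

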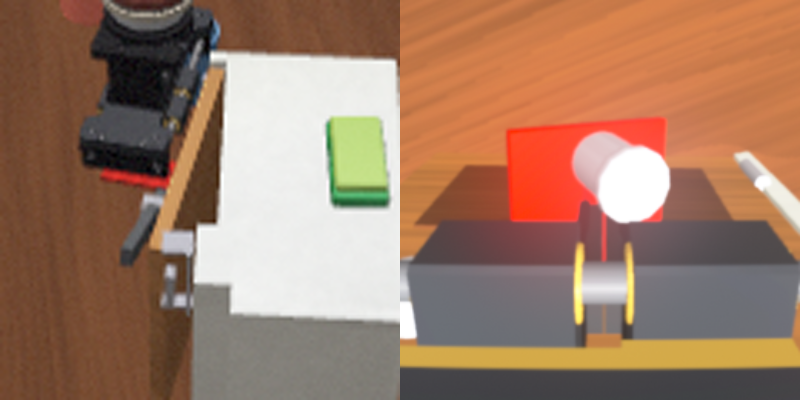

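>>> jog_arm:
  commands:
    - {"slide":[0.177,0.0935,0],"spin":0.5}
    - {"slide":[0.177,0.0935,0],"spin":0.5}
    - {"slide":[0.177,0.0935,0],"spin":0.5}
    - {"slide":[0.177,0.0935,0],"spin":0.5}
    - {"slide":[0.177,0.0935,0],"spin":0.5}

```text
time: 18.88
tool_pos: [551.0, 88.2, 222.5]
tcp_rot: [[-0.753, 0.658, -0.001], [0.658, 0.753, -0.001], [0.0, -0.001, -1.0]]
contact_force: [-0.2, -0.8, 1.2]
grip_width: 0.4
```

```bash
python3 look.py 9
```

```text
18.875 theta 30.033194618444952 out 49.92125425469245 along 103.89258646763925 z 222.4563258759308 [-0.24 -0.77  1.22]
```

View pics/c9.png

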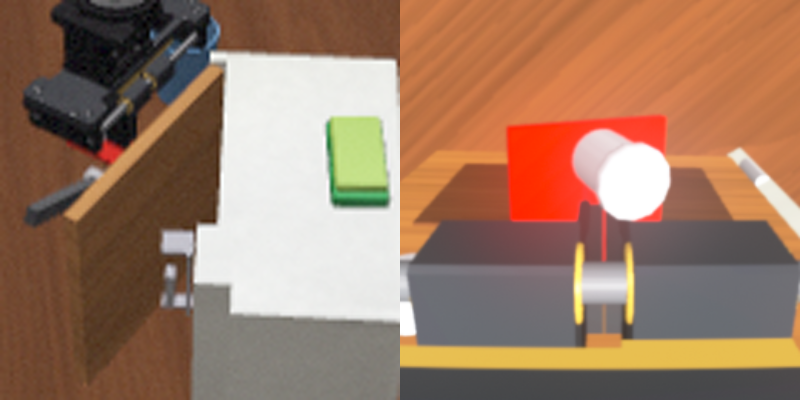

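The door follows rigidly (same wrist view, about 30° open). Continuing the arc.

>>> jog_arm:
  commands:
    - {"slide":[0.177,0.0935,0],"spin":0.5}
    - {"slide":[0.177,0.0935,0],"spin":0.5}
    - {"slide":[0.177,0.0935,0],"spin":0.5}
    - {"slide":[0.177,0.0935,0],"spin":0.5}
    - {"slide":[0.177,0.0935,0],"spin":0.5}

```text
time: 19.6
tool_pos: [542.1, 126.9, 222.4]
tcp_rot: [[-0.484, 0.875, -0.001], [0.875, 0.484, -0.001], [-0.0, -0.001, -1.0]]
contact_force: [-0.4, -0.2, 0.7]
grip_width: 0.4
```

>>> jog_arm:
  commands:
    - {"slide":[0.177,0.0935,0],"spin":0.5}
    - {"slide":[0.177,0.0935,0],"spin":0.5}
    - {"slide":[0.177,0.0935,0],"spin":0.5}
    - {"slide":[0.177,0.0935,0],"spin":0.5}
    - {"slide":[0.177,0.0935,0],"spin":0.5}

```text
time: 20.23
tool_pos: [546.9, 166.5, 222.3]
tcp_rot: [[-0.156, 0.988, -0.001], [0.988, 0.156, -0.001], [-0.0, -0.001, -1.0]]
contact_force: [-1.3, -1.0, 1.5]
grip_width: 0.3
```

```bash
python3 chk.py
```

```text
20.225 theta 69.95513000294989 out 49.61359398828982 along 103.55506079001954 z 222.28156563503893 [-1.31 -1.01  1.5 ]
```

Go to about 82°, then settle.

>>> jog_arm:
  commands:
    - {"slide":[0.177,0.0935,0],"spin":0.5}
    - {"slide":[0.177,0.0935,0],"spin":0.5}
    - {"slide":[0.089,0.045,0],"spin":0.25}
    - {"slide":[0.089,0.045,0],"spin":0.25}
    - {"slide":[0,0,0],"spin":0}

```text
time: 20.85
tool_pos: [556.5, 188.8, 222.4]
tcp_rot: [[0.051, 0.999, -0.0], [0.999, -0.051, 0.0], [0.0, -0.0, -1.0]]
contact_force: [0.4, 0.0, 1.1]
grip_width: 1.0
```

```bash
python3 look.py 10; python3 chk.py
```

```text
20.85 theta 81.82385786165737 out 50.060384641490536 along 103.05705126160444 z 222.35867883138874 [0.43 0.02 1.11]
20.95 theta 81.84782522155545 out 49.879793272865214 along 103.13593506809266 z 222.45834620627406 [-0.4   0.54  0.51]
```

View pics/c10.png

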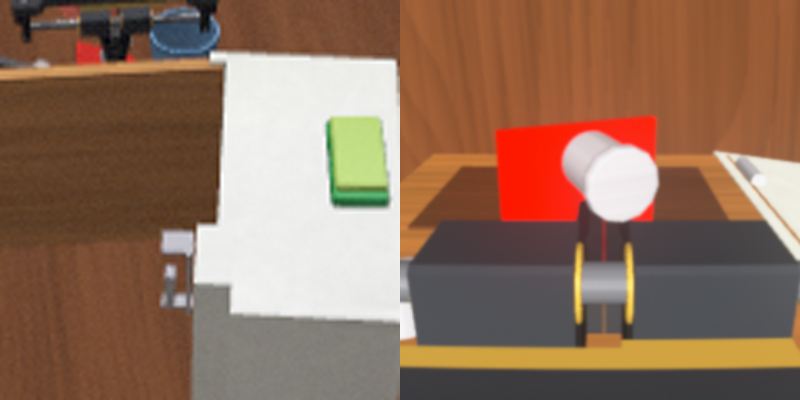

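>>> jog_arm:
  commands:
    - {"slide":[-0.04,0,0],"spin":0}
    - {"slide":[-0.05,0,0],"spin":0}
    - {"slide":[-0.05,0,-0.05],"spin":0}
    - {"slide":[0,0,-0.1],"spin":0}
    - {"slide":[0,0,-0.1],"spin":0}

```text
time: 21.58
tool_pos: [556.2, 183.0, 233.0]
tcp_rot: [[0.053, 0.999, 0.0], [0.999, -0.053, -0.0], [-0.0, 0.0, -1.0]]
contact_force: [0.9, -1.1, 1.1]
grip_width: 0.3
```

>>> jog_arm:
  commands:
    - {"slide":[0,0,-0.15],"spin":0}
    - {"slide":[0,0,-0.15],"spin":0}
    - {"slide":[0,0,-0.2],"spin":0}
    - {"slide":[0,0,-0.2],"spin":0}
    - {"slide":[0,0,-0.2],"spin":0}

```text
time: 22.2
tool_pos: [556.1, 183.3, 269.1]
tcp_rot: [[0.053, 0.999, 0.0], [0.999, -0.053, 0.0], [0.0, 0.0, -1.0]]
contact_force: [-0.1, 0.1, 0.2]
grip_width: 0.8
```

>>> jog_arm:
  commands:
    - {"slide":[0,0,-0.4],"spin":0}
    - {"slide":[0,0,-0.6],"spin":0}
    - {"slide":[0,0,-0.6],"spin":0}
    - {"slide":[0,0,-0.4],"spin":0}
    - {"slide":[0,0,0],"spin":0}

```text
time: 22.82
tool_pos: [556.7, 183.4, 350.5]
tcp_rot: [[0.053, 0.999, 0.003], [0.999, -0.053, 0.001], [0.001, 0.003, -1.0]]
contact_force: [0.2, -0.1, 0.7]
grip_width: 0.6
```

```bash
python3 look.py 11; python3 -c "
from h import *
im=snap('top','t11.png'); cv2.imwrite('pics/t11z.png',im[100:300,100:540,::-1].repeat(1,0))"; python3 chk.py
```

```text
22.825 theta 81.94259542399256 out 44.38496947518294 along 102.65881267587136 z 350.4807677077267 [ 0.16 -0.06  0.67]
22.975 theta 81.94210472042924 out 44.1283909192086 along 103.75913981165945 z 347.34927347196424 [ 0.   -0.91  0.19]
```

View pics/c11.png

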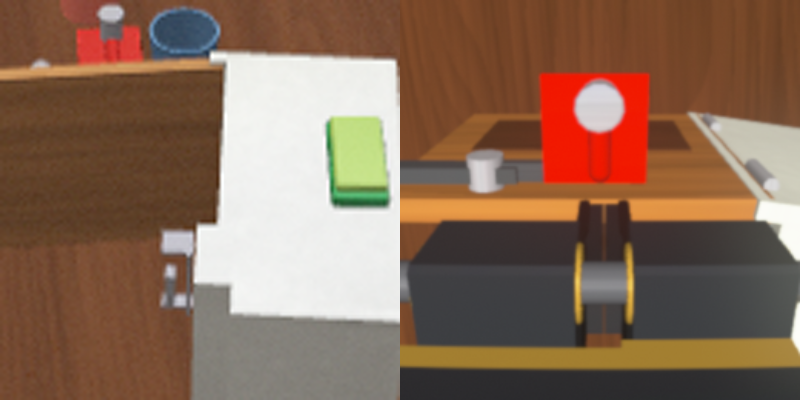

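View pics/t11.png

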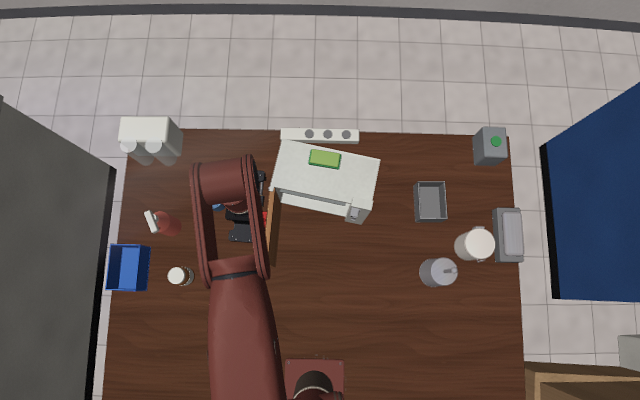

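```bash
python3 -c "
from station import arm
arm.hand_in()"
```

```text
the job is handed in; nothing more can be done
```

The cabinet door stands open at about 82 degrees, the latch bar has dropped back to rest, and the job is handed in. `hand_in` gives no verdict, so the result rests on my own checks below.

**What I did:** I found the cabinet from the top and side cameras, and the wrist view of the knob agreed with that fit. With the fingers closed, I pressed the plate's rib down about 28 mm. The force held at about 1 to 2 N, then rose to 5.8 N at the buffer. I backed off slightly and drew the door open by the knob along its arc. Then I moved away from the knob and lifted off, and the whole job took 23 s of the 51 s allowed.

**Last checks:**
- **Forces:** the force at the end of each move never passed about 6 N; peaks within a move were not recorded.
- **Plate and latch:** after release, the pictures showed the plate level and the knob upright.
- **Door:** it stayed open at about 82 degrees. That angle is worked out from the tool's path and agrees with the top picture; it was not read directly from the door.
- **Arm:** the tool was about 100 mm clear above the plate.
- **Other objects:** those visible in the last top picture stand where they did. The cup was mostly hidden there by the arm but looked in place in the side view. I judged this by eye and did not measure it.

No check failed. The force readings had about 1 N of noise, and position readings were good to about 1 mm.

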